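# Cap a paint pot in the lever press

## Task

Close the paint pot standing in the press: first turn the turnbutton fully closed across the front of the nest, then pull the press's lever down until the lid is felt to be fully home on the pot, without forcing it further. Ease the lever slowly (two seconds or more) all the way back up before letting go; leave the pot secured behind the closed turnbutton and the other things on the table where they are.

Things in the scene. Friction and masses are not known exactly. Their poses are not given: they have to be found in the camera images.
- press: the capping press: a grey C-frame bolted to the table, base plate 210 x 150 x 14, column at its back, head (front face 28 in front of the origin, 60 wide, from 159 to 221 above the table) over the pot. Origin on the table under the ram's axis; its -x axis points to the operator's side, z up, y to the side on which the lever is (+y). (sizes in mm)
- pivot (a point): centre of the lever's hub, on its horizontal turning axis (the press's y axis), 190 above the table, 90 to the +y side of the ram's axis (sizes in mm)
- lever_knob (a point): centre of the black ball (36 dia) at the end of the lever's 12 dia steel rod, 170 from the pivot. At rest it stands in front of the pivot and above it, 0.78 rad above level (sizes in mm)
- lever (a joint): angle of the press lever (rad): 0 = fully up at rest against its stop, grows as the ball is pulled forward (to the press's -x) and down, 1.5 at most. A spring (about 4 to 7 N at the ball) drives it back up, fast if let go. Each rad lowers the ram 30 (sizes in mm)
- ram: the press's round steel ram, its 42 dia nose a presser plate on a stiff spring (25 N per mm); origin at the centre of its nose's underside, 132 above the table when the lever is up. The pot stands below it in the nest, an aluminium tray open to the front, screwed to a height that differs each time, so that the ram meets the lid at a lever angle of about 0.4 to 1.0 rad (sizes in mm)
- lid (a joint): how far the snap lid (grey disc, 44 dia x 15) has gone down onto the white paint pot (46 dia) under the ram (m): 0 = standing proud, 0.007 = fully home. 0.007 is a hard stop. It goes down stiffly (about 30 N at the ram, some 5 N more at the lever's ball) and stays where it is pushed (sizes in mm)
- button (a joint): angle of the turnbutton on the press's base (rad): 0 = open, its catch bar pointing forward (-x of the press) and its tail to the -y side; 1.57 = closed against its stop, catch bar square across the nest's open front, tail pointing forward. Closing is clockwise seen from above; it stays where it is left (sizes in mm)
- button_pivot (a point): the turnbutton's upright axis, at the underside of its bar (bar 12 wide, 11 thick), 46 above the table, on a post by the nest's front corner on the -y side: 37 in front of the ram's axis and 47 to the -y side (sizes in mm)
- button_pin (a point): centre of the top of the upright steel finger pin (16 dia, 55 tall above the tail) on the end of the turnbutton's tail, 70 from the pivot (sizes in mm)
- pot_a: bystander: white paint pot, 46 dia x 67 tall (sizes in mm). Origin at its underside, centre
- pot_b: bystander: black paint pot, 46 dia x 67 tall (sizes in mm). Origin at its underside, centre
- bottle: bystander: white squeeze bottle, 52 dia x 130 tall (sizes in mm). Origin at its underside, centre
- cap: bystander: loose grey pot cap, 44 dia x 14, lying open side up (sizes in mm). Origin at its underside, centre
- brush: bystander: paint brush lying flat, 200 long (sizes in mm). Origin at its underside
Not all that is in view belongs to the job. What is shaped like the part that bears lid but turquoise is not meant.

How it is judged:
By the outcome, as a careful person would: the job done as asked, in the order asked, and still so for the second after the job is handed in, with the robot touching nothing.
It also fails if it takes over 72 s, if anything falls off the work surface, if the arm or the gripper's body presses on something with over 40 N, if the wrist force passes 120 N, or if a joint passes its speed limit or range.

## Robot

A 7-joint arm with a two-finger parallel gripper is mounted at the origin on the work surface. World frame = base frame: x ahead of the robot, y to its left, z up, the work surface at z = 0. Lengths are in m, angles in rad, forces in N, time in s.
With the tool pointing down it reaches from about 0.425 to 0.875 m from the base axis. Payload 4.7 kg.
Tool frame: the origin (TCP) lies midway between the tips of the shut fingers; the grasp point (between the pads) lies 19 mm behind it; z points along the fingers, y is the direction in which the jaws open and shut (so a half turn about z gives the same grasp; the last joint's range is limited). The gripper opens to 87 mm and grips with 3 to 60 N. Pads are 19 mm wide; open, the fingers measure 117 mm over their backs; the gripper's body (75 mm by 190 mm) begins 51 mm behind the grasp point.
Start: joints at [1.129, 0.321, -0.07, 1.45, 0.023, 1.371, -0.057], TCP at [0.286, -0.584, 0.223] pointing down, gripper open.
Joint ranges: [-2.86, 2.86], [-0.3, 2.09], [-1.38, 1.24], [0.06, 2.45], [-1.56, 4.7], [0.09, 2.05], [-2.69, 2.69]. Speed limits (rad/s): [2.57, 2.57, 3.14, 3.14, 3.14, 3.14, 3.14].

## Interface

Orientations are given as a rotation vector (axis times angle).
In Python, from bench import get_state, eyes, job gives the robot as it stands. The module is installed in compiled form; this text tells all that it offers.
- The arm moves only by the shell command python3 -m jog 'ROWS' [FORCE]. ROWS is JSON, a list that holds one entry, the list of rows, each a list of 5 numbers: the opening, from 0 (shut) to 1 (fully open), then the shift along the tool's x, y, z in units of 40 mm (1.0 is 40 mm), then the turn about the tool's z in units of 5 degrees (1.0 is 5 degrees). In form: [[[jaw, dx, dy, dz, turn], ...]]. A call has 1 to 10 rows; each row shifts and turns the commanded pose from where the row before left it, along the tool's axes as they then stand; what a row does not reach is not made up. A row lasts 1/8 s, in which the tool goes at most 62.5 mm and 10.7 degrees, less where a joint would pass 70% of its speed; a pose out of reach is approached as far as the arm can. A call is refused whole if a number of a shift passes 1 or a number of a turn 1, either way. A call with a gripper value outside its range is refused whole. The fingers move at their own pace and stop on an object; FORCE is the grip in N (left out, the last holds). Time passes only in rows, so rows that do not move let the fingers close. It gives the time, the measured TCP pose, the force and the opening at its end, in the units of the state.
- get_state(): the state, without advancing time (a new reading comes with each control period).
- eyes.get_image(name): name is "scene" or "side" or "wrist"; returns (picture, depth): 384x512x3 uint8, red, green, blue; 384x512 float32, m along the optical axis (not along the pixel's ray), 0 where there is no reading.
- eyes.camera_params(name): a dict with "camera_matrix" (3x3 intrinsics, pixels), "pose" (4x4, takes a point from camera to world coordinates); the wrist camera has in their place "mount" (4x4, takes a point from camera to tool coordinates, whose origin is the TCP and whose axes are the flange's). Camera axes: x right, y down, z forward; pixel columns grow to the right and rows downward; lengths in m; the calibration is good to about 2 mm. A picture is of the moment at which its call begins: read the wrist's pose just before it. camera_params takes no time and is no camera call.
- job.close_job(): hands the job in, once; it reports no verdict.
The state is a dict: "time": time; "joint_positions": joint angles; "qd": joint speeds; "joint_torque": joint torques, N m; "position": TCP position; "tool_rot": TCP orientation; "ft_force": force on the tool from outside, world axes, zero at the start; "torque": the same for the moment, N m; "grip_width": opening from 0.0 (shut) to 1.0 (fully open).
Only numpy, scipy, OpenCV 4.12 (cv2) and the standard library are available. Lean on these libraries where they do the work, as an engineer would, in place of code of your own. Each camera call takes 0.05 s, during which the arm holds its last target. There are 200 camera calls.

## Working session

There is one attempt and no reset: what is moved stays moved. The work goes in short steps, Python scripts to look and compute and a shell command to move; the robot and the scene stay as the last step left them, time stands still between calls to the robot, and variables do not carry over. Pictures are saved under pics/ and viewed, about 8 in all and at most 12, crops included, and the job is handed in when it is done.

```bash
mkdir -p pics
python3 - <<'E'
from bench import get_state, eyes
import cv2, numpy as np
s=get_state(); print({k:np.round(v,3) for k,v in s.items()})
for n in("scene","side"):
    p,d=eyes.get_image(n); cv2.imwrite(f"pics/{n}0.png",p[:,:,::-1]); np.save(f"pics/{n}0.npy",d)
    c=eyes.camera_params(n); print(n,np.round(c["camera_matrix"],1).tolist(),np.round(c["pose"],3).tolist())
a=cv2.imread("pics/scene0.png");b=cv2.imread("pics/side0.png")
E
```

```text
{'time': np.float64(0.0), 'joint_positions': array([ 1.129,  0.322, -0.07 ,  1.452,  0.023,  1.371, -0.057]), 'qd': array([-0.001, -0.   , -0.   ,  0.002,  0.   , -0.003,  0.001]), 'joint_torque': array([ 0.0000e+00, -4.9129e+01, -4.0400e-01, -3.1253e+01, -6.4000e-02,
        4.4000e-02,  0.0000e+00]), 'position': array([ 0.286, -0.583,  0.221]), 'tool_rot': array([-3.059e+00, -7.090e-01,  1.000e-03]), 'ft_force': array([0.222, 0.098, 0.754]), 'torque': array([-0.019, -0.064, -0.03 ]), 'grip_width': np.float64(0.999)}
scene [[357.9, 0.0, 257.1], [0.0, 357.9, 189.8], [0.0, 0.0, 1.0]] [[0.504, 0.46, -0.731, 1.254], [0.864, -0.279, 0.42, -0.317], [-0.011, -0.843, -0.538, 0.686], [0.0, 0.0, 0.0, 1.0]]
side [[441.2, 0.0, 256.9], [0.0, 441.2, 184.6], [0.0, 0.0, 1.0]] [[-0.891, -0.234, 0.388, 0.219], [-0.453, 0.504, -0.735, 0.757], [-0.024, -0.831, -0.556, 0.754], [0.0, 0.0, 0.0, 1.0]]
```

View pics/scene0.png

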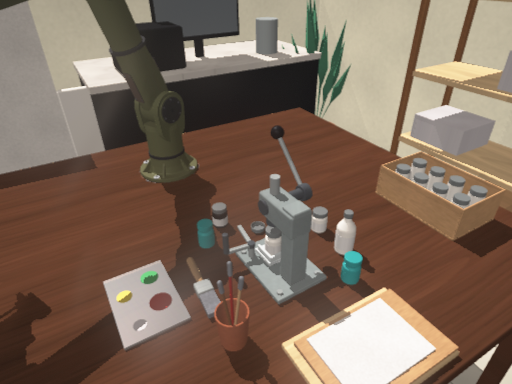

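View pics/side0.png

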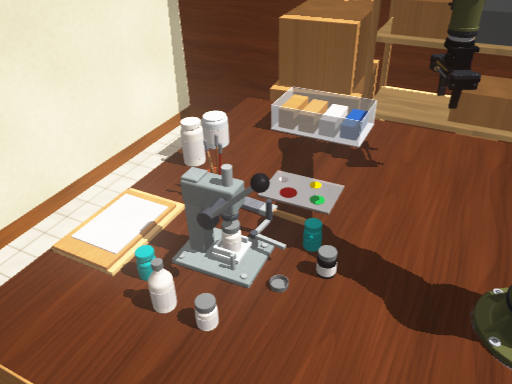

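```bash
cat > h.py <<'E'
import numpy as np, cv2
from bench import eyes
def cloud(n,d,P=None):
    c=eyes.camera_params(n);K=c["camera_matrix"];T=c["pose"] if P is None else P
    v,u=np.mgrid[:384,:512]
    p=np.stack([(u-K[0][2])/K[0][0]*d,(v-K[1][2])/K[1][1]*d,d],-1)
    return p@np.array(T)[:3,:3].T+np.array(T)[:3,3]
E
python3 - <<'E'
from h import *
C={n:cloud(n,np.load(f"pics/{n}0.npy")) for n in("scene","side")}
for n,pts in(("scene",[(277,132),(304,190),(275,182),(273,232),(253,248),(243,232)]),("side",[(260,183),(213,208),(227,172),(268,205),(232,243),(283,245),(265,240)])):
    for u,v in pts: print(n,u,v,np.round(C[n][v,u],3))
for n,(x,y,w,h) in(("scene",(200,110,140,200)),("side",(160,150,150,140))):
    a=cv2.imread(f"pics/{n}0.png")[y:y+h,x:x+w]; 
    cv2.imwrite(f"pics/c_{n}.png",cv2.resize(a,None,fx=2.8,fy=2.8,interpolation=cv2.INTER_CUBIC))
a=cv2.imread("pics/c_scene.png");b=cv2.imread("pics/c_side.png")
H=560;o=np.zeros((H,a.shape[1]+b.shape[1],3),np.uint8);o[:a.shape[0],:a.shape[1]]=a[:H];o[:b.shape[0],a.shape[1]:]=b
cv2.imwrite("pics/crop.png",o);print(o.shape)
# black knob & base plate
for n in C:
    P=C[n].reshape(-1,3);m=(P[:,2]>.008)&(P[:,2]<.02)&(abs(P[:,0]-.65)<.3)&(abs(P[:,1])<.35)
    im=cv2.imread(f"pics/{n}0.png").reshape(-1,3).astype(int)
    g=m&(np.ptp(im,axis=1)<35)
    q=P[g,:2]
    print(n,len(q),cv2.minAreaRect(q.astype(np.float32)),np.median(q,0))
E
```

```text
scene 277 132 [0.54  0.154 0.317]
scene 304 190 [0.666 0.155 0.208]
scene 275 182 [0.665 0.069 0.258]
scene 273 232 [0.665 0.066 0.112]
scene 253 248 [0.627 0.029 0.047]
scene 243 232 [0.569 0.03  0.06 ]
side 260 183 [0.521 0.173 0.318]
side 213 208 [0.646 0.147 0.204]
side 227 172 [0.645 0.084 0.257]
side 268 205 [ 0.607 -0.034  0.103]
side 232 243 [0.64  0.093 0.068]
side 283 245 [0.535 0.037 0.056]
side 265 240 [0.583 0.035 0.053]
(560, 812, 3)
scene 5927 ((0.6026262044906616, -0.022927403450012207), (0.6525376439094543, 0.3539876937866211), 78.58602905273438) [ 0.66736501 -0.21267875]
side 3552 ((0.6243374943733215, -0.023340225219726562), (0.6541800498962402, 0.4329295754432678), 62.94211959838867) [0.64046548 0.09240072]
```

View pics/crop.png

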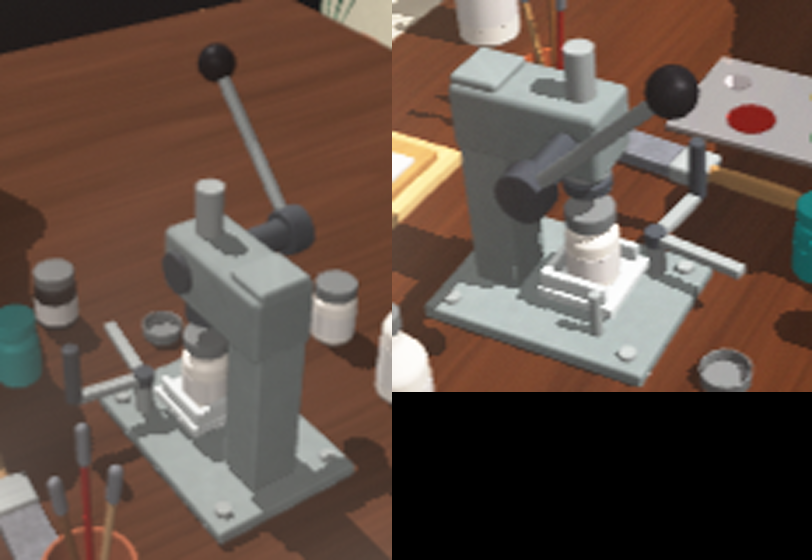

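```bash
cat >> h.py <<'E'
def proj(n,p):
    c=eyes.camera_params(n);T=np.linalg.inv(c["pose"]);q=T[:3,:3]@p+T[:3,3];k=np.array(c["camera_matrix"])@q
    return k[:2]/k[2]
def W(pose,l):
    x,y,a=pose;c,s=np.cos(a),np.sin(a)
    return np.array([x+c*l[0]-s*l[1],y+s*l[0]+c*l[1],l[2]])
E
python3 - <<'E'
from h import *
from scipy.optimize import least_squares
L=dict(knob=(-.1209,.09,.3095),pin=(-.037,-.117,.112),bp=(-.037,-.047,.057))
obs=[("scene","knob",(277.3,132)),("side","knob",(260.2,183)),("scene","pin",(225,234.3)),("side","pin",(269.2,201)),("scene","bp",(252,243)),("side","bp",(254,233.5))]
f=lambda p:np.concatenate([proj(n,W(p,L[k]))-o for n,k,o in obs])
r=least_squares(f,[.655,.077,0]);print(r.x,np.round(r.fun,1))
for k in L: print(k,np.round(W(r.x,L[k]),3))
# closed pin
print("pin closed",W(r.x,(-.107,-.047,.112)))
from bench import get_state
print(eyes.camera_params("wrist")["mount"])
E
```

```text
[0.64817942 0.07608464 0.01138103] [ 0.2 -0.2 -0.6  0.7  0.4  0.4 -1.8 -0.9 -1.8 -1.2  1.4  0.2]
knob [0.526 0.165 0.31 ]
pin [ 0.613 -0.041  0.112]
bp [0.612 0.029 0.057]
pin closed [0.54172124 0.02786994 0.112     ]
[[-5.49117365e-04 -9.61767630e-01 -2.73866251e-01  7.47917566e-02]
 [ 9.99999842e-01 -4.96268530e-04 -2.62253087e-04 -2.19973338e-03]
 [ 1.16315328e-04 -2.73866352e-01  9.61767751e-01 -1.62175342e-01]
 [ 0.00000000e+00  0.00000000e+00  0.00000000e+00  1.00000000e+00]]
```

```bash
python3 - <<'E'
from h import *
for n in("scene","side"):
    P=cloud(n,np.load(f"pics/{n}0.npy")).reshape(-1,3)
    m=(P[:,2]>.06)&(P[:,0]>.4)&(P[:,0]<.95)&(P[:,1]>-.35)&(P[:,1]<.03)
    q=P[m]
    H={}
    for a in q:
        k=(round(a[0]/.04),round(a[1]/.04));H[k]=max(H.get(k,0),a[2])
    print(n,[(round(k[0]*.04,2),round(k[1]*.04,2),round(float(v),2)) for k,v in sorted(H.items())])
E
python3 -m jog '[[[1,0,0,-1,-1],[1,0,0,0,-1],[1,0,0,0,-1],[1,0,0,0,-1],[1,0,0,0,-1],[1,0,0,0,-1],[1,0,0,0,-1],[1,0,0,0,-1],[1,0,0,0,-1],[1,0,0,0,-1]]]'
python3 -m jog '[[[1,0,0,0,-1],[1,0,0,0,-1],[1,0,0,0,-0.8],[1,0,0,0,0]]]'
python3 -c "
from bench import get_state;from scipy.spatial.transform import Rotation as R
s=get_state();print(R.from_rotvec(s['tool_rot']).as_matrix().round(3),s['joint_positions'].round(2))"
```

```text
scene [(0.4, 0.0, 0.07), (0.4, 0.04, 0.07), (0.44, 0.0, 0.07), (0.44, 0.04, 0.07), (0.48, -0.08, 0.08), (0.48, -0.04, 0.08), (0.52, -0.08, 0.08), (0.52, -0.04, 0.08), (0.6, -0.04, 0.12), (0.6, 0.0, 0.06), (0.6, 0.04, 0.06), (0.64, -0.04, 0.11), (0.64, 0.0, 0.06), (0.64, 0.04, 0.06), (0.76, -0.12, 0.09), (0.8, -0.16, 0.2), (0.8, -0.12, 0.2), (0.8, -0.08, 0.09), (0.84, -0.16, 0.2), (0.84, -0.12, 0.2), (0.84, -0.08, 0.09)]
side [(0.4, 0.0, 0.07), (0.4, 0.04, 0.07), (0.44, 0.0, 0.07), (0.44, 0.04, 0.07), (0.48, -0.08, 0.08), (0.48, -0.04, 0.08), (0.52, -0.08, 0.07), (0.52, -0.04, 0.08), (0.6, -0.04, 0.11), (0.6, 0.04, 0.06), (0.64, 0.04, 0.06), (0.8, -0.16, 0.2), (0.8, -0.12, 0.2), (0.84, -0.16, 0.2), (0.84, -0.12, 0.2)]
time: 1.35
position: [0.286, -0.5834, 0.2619]
tool_rot: [-2.47, -1.94, -0.0]
ft_force: [-0.2, -0.1, 0.3]
grip_width: 1.003
time: 1.85
position: [0.2859, -0.5835, 0.262]
tool_rot: [-2.219, -2.222, -0.0]
ft_force: [-0.1, 0.3, 0.6]
grip_width: 0.995
[[-0.001  1.    -0.   ]
 [ 1.     0.001  0.001]
 [ 0.001 -0.    -1.   ]] [ 1.24  0.31 -0.21  1.39  0.06  1.45  1.03]
```

```bash
python3 -m jog '[[[1,0.97,0.58,0,0],[1,0.97,0.58,0,0],[1,0.97,0.58,0,0],[1,0.97,0.58,0,0],[1,0.97,0.58,0,0],[1,0.97,0.58,0,0],[1,0.97,0.58,0,0],[1,0.97,0.58,0,0],[1,0.97,0.58,0,0],[1,0.97,0.58,0,0]]]'
python3 -m jog '[[[0.6,0.97,0.58,0,0],[0.6,0.97,0.58,0,0],[0.6,0.97,0.58,0,0],[0.6,0.97,0.58,0,0],[0.6,0,0,0,0],[0.6,0,0,0,0]]]'
python3 - <<'E'
from h import *
from bench import get_state
from scipy.spatial.transform import Rotation as R
s=get_state();p,d=eyes.get_image("wrist");cv2.imwrite("pics/w1.png",p[:,:,::-1])
T=np.eye(4);T[:3,:3]=R.from_rotvec(s['tool_rot']).as_matrix();T[:3,3]=s['position']
P=cloud("wrist",d,T@eyes.camera_params("wrist")["mount"])
q=P.reshape(-1,3);m=(q[:,2]>.1)&(q[:,2]<.118)&(np.hypot(q[:,0]-.613,q[:,1]+.041)<.03);print(m.sum(),np.median(q[m],0),q[m].min(0),q[m].max(0),s['joint_positions'].round(2),s['tool_rot'])
E
```

```text
time: 3.1
position: [0.5178, -0.1939, 0.2625]
tool_rot: [2.221, 2.222, -0.0]
ft_force: [-0.3, -0.3, 0.4]
grip_width: 0.998
time: 3.85
position: [0.6096, -0.0404, 0.2621]
tool_rot: [-2.22, -2.223, 0.002]
ft_force: [0.3, -0.1, 0.2]
grip_width: 0.604
183 [ 0.6084047  -0.04043781  0.11145423] [ 0.60175197 -0.04867113  0.10020307] [ 0.61616591 -0.03376759  0.11336158] [ 0.54  0.28 -0.63  1.48  0.17  1.44 -0.1 ] [-2.22021692e+00 -2.22252439e+00  1.73933552e-03]
```

View pics/w1.png

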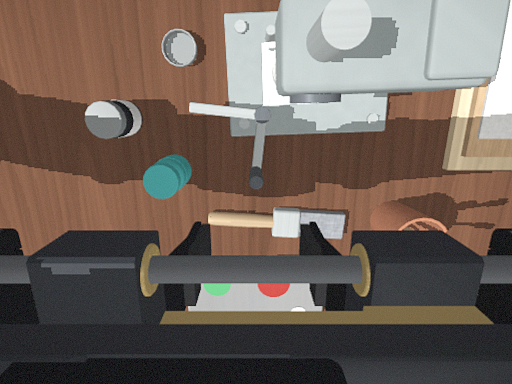

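```bash
J='[[[0.6,0,0,0,-1],[0.6,0,0,0,-1],[0.6,0,0,0,-1],[0.6,0,0,0,-1],[0.6,0,0,0,-1],[0.6,0,0,0,-1],[0.6,0,0,0,-1],[0.6,0,0,0,-1],[0.6,0,0,0,-1]]]'; true
python3 -m jog '[[[0.6,0,0,0,-1],[0.6,0,0,0,-1],[0.6,0,0,0,-1],[0.6,0,0,0,-1],[0.6,0,0,0,-1],[0.6,0,0,0,-1],[0.6,0,0,0,-1],[0.6,0,0,0,-1],[0.6,0,0,0,-1]]]' >/dev/null
python3 -m jog '[[[0.6,0,0,0,-1],[0.6,0,0,0,-1],[0.6,0,0,0,-1],[0.6,0,0,0,-1],[0.6,0,0,0,-1],[0.6,0,0,0,-1],[0.6,0,0,0,-1],[0.6,0,0,0,-1],[0.6,0,0,0,-1]]]' >/dev/null
python3 -m jog '[[[0.6,0,0,0,-1],[0.6,0,0,0,-1],[0.6,0,0,0,-1],[0.6,0,0,0,-1],[0.6,0,0,0,-1],[0.6,0,0,0,-1],[0.6,0,0,0,-1],[0.6,0,0,0,-1],[0.6,0,0,0,-1],[0.6,0,0,0,0]]]'
python3 - <<'E'
from h import *
from bench import get_state
from scipy.spatial.transform import Rotation as R
s=get_state();M=R.from_rotvec(s['tool_rot']).as_matrix();print(M.round(3),s['joint_positions'].round(2))
t=np.array([.609,-.041,.08]);print("to pin",(M.T@(t-s['position'])/.04).round(2))
bp=np.array([.611,.029])  # arc around pivot
A=np.radians(np.linspace(-90,-186,17));pts=np.c_[bp[0]+.07*np.cos(A),bp[1]+.07*np.sin(A),np.zeros(17)]
print((np.diff(pts,axis=0)@M/.04).round(3).tolist())
E
```

```text
time: 7.4
position: [0.6094, -0.0418, 0.2624]
tool_rot: [1.199, -2.903, 0.001]
ft_force: [0.0, -0.4, 0.2]
grip_width: 0.597
[[-0.709 -0.706 -0.   ]
 [-0.706  0.709 -0.001]
 [ 0.001 -0.    -1.   ]] [ 0.79  0.37 -0.99  1.47  0.31  1.47  2.16]
to pin [-0.01  0.02  4.56]
[[0.123, 0.136, 0.0], [0.108, 0.148, 0.0], [0.092, 0.158, 0.0], [0.075, 0.167, -0.0], [0.057, 0.174, -0.0], [0.038, 0.179, -0.0], [0.02, 0.182, -0.0], [0.0, 0.183, -0.0], [-0.019, 0.182, -0.0], [-0.038, 0.179, -0.0], [-0.056, 0.174, -0.0], [-0.074, 0.167, -0.0], [-0.091, 0.159, -0.0], [-0.107, 0.148, -0.0], [-0.122, 0.136, -0.0], [-0.136, 0.123, -0.0]]
```

```bash
python3 -m jog '[[[0.6,0,0,0.9,0],[0.6,0,0,0.9,0],[0.6,0,0,0.9,0],[0.6,0,0,0.9,0],[0.6,0,0.02,0.5,0],[0.6,0,0,0.46,0],[0.6,0,0,0,0]]]'
python3 -m jog '[[[0,0,0,0,0],[0,0,0,0,0],[0,0,0,0,0],[0,0,0,0,0],[0,0,0,0,0],[0,0,0,0,0]]]' 10
```

```text
time: 8.28
position: [0.6086, -0.0395, 0.0793]
tool_rot: [1.204, -2.9, -0.001]
ft_force: [0.2, 0.3, 0.0]
grip_width: 0.6
time: 9.02
position: [0.6099, -0.0418, 0.0805]
tool_rot: [1.202, -2.902, 0.005]
ft_force: [0.6, -5.6, 1.6]
grip_width: 0.18
```

```bash
python3 -m jog '[[[0,0.123,0.136,0,0],[0,0.108,0.148,0,0],[0,0.092,0.158,0,0],[0,0.075,0.167,0,0],[0,0.057,0.174,0,0],[0,0.038,0.179,0,0],[0,0.02,0.182,0,0],[0,0,0.183,0,0]]]'
python3 -m jog '[[[0,-0.019,0.182,0,0],[0,-0.038,0.179,0,0],[0,-0.056,0.174,0,0],[0,-0.074,0.167,0,0],[0,-0.091,0.159,0,0]]]'
python3 -m jog '[[[0,-0.107,0.148,0,0],[0,-0.061,0.068,0,0],[0,0,0,0,0]]]'
```

```text
time: 10.02
position: [0.557, -0.0155, 0.0803]
tool_rot: [-1.206, 2.9, 0.0]
ft_force: [1.4, -2.3, 4.1]
grip_width: 0.183
time: 10.65
position: [0.5422, 0.0167, 0.0804]
tool_rot: [-1.204, 2.897, -0.001]
ft_force: [8.5, -1.1, -1.2]
grip_width: 0.178
time: 11.02
position: [0.5421, 0.018, 0.0804]
tool_rot: [-1.197, 2.904, -0.018]
ft_force: [8.5, -17.7, -0.1]
grip_width: 0.177
```

Run:
```python
from h import *
o=[]
for n,(x,y,w,h) in(("scene",(190,180,130,110)),("side",(190,180,130,110))):
    p,d=eyes.get_image(n);o.append(cv2.resize(p[y:y+h,x:x+w,::-1],None,fx=3,fy=3,interpolation=cv2.INTER_CUBIC))
    np.save(f"pics/{n}1.npy",d)
cv2.imwrite("pics/c2.png",np.hstack(o))
```

```text
(no output)
```

View pics/c2.png

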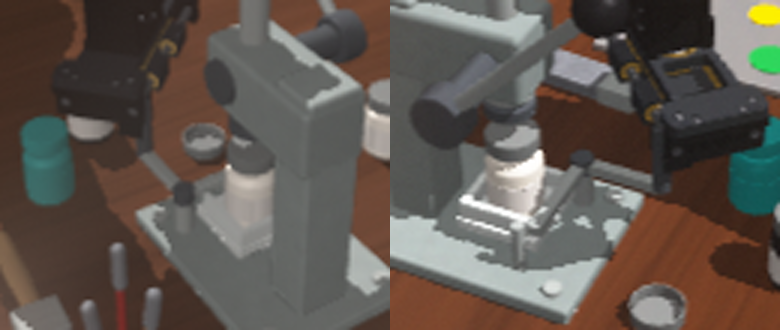

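Run:
```python
from h import *
P=cloud("side",np.load("pics/side1.npy"))
X=lambda u,v:P[int(round(180+v/3)),int(round(190+(u-390)/3))]
for u,v in[(585,158),(575,175),(565,190),(555,203),(545,217),(535,232),(520,232),(605,166),(625,174),(640,180),(520,250)]: print(u,v,X(u,v).round(3))
m=(P[...,2]>.048)&(P[...,2]<.066)&(P[...,0]>.56)&(P[...,0]<.63)&(P[...,1]>.03)&(P[...,1]<.16)
q=P[m];print(m.sum())
for y in np.arange(.03,.16,.01):
    k=q[(q[:,1]>=y)&(q[:,1]<y+.01)]
    if len(k):print(round(y,2),len(k),k[:,0].min().round(3),k[:,0].max().round(3),k[:,2].max().round(3))
```

```text
585 158 [0.613 0.029 0.059]
575 175 [0.612 0.046 0.056]
565 190 [0.612 0.066 0.056]
555 203 [0.611 0.083 0.055]
545 217 [0.61  0.101 0.057]
535 232 [0.613 0.114 0.052]
520 232 [0.623 0.12  0.053]
605 166 [0.597 0.023 0.054]
625 174 [0.576 0.032 0.059]
640 180 [0.565 0.028 0.054]
520 250 [0.625 0.119 0.032]
266
0.03 81 0.56 0.624 0.063
0.04 19 0.611 0.628 0.059
0.05 19 0.611 0.622 0.059
0.06 18 0.611 0.622 0.06
0.07 24 0.609 0.63 0.06
0.08 19 0.61 0.629 0.059
0.09 21 0.61 0.621 0.059
0.1 25 0.609 0.629 0.058
0.11 26 0.608 0.629 0.059
0.12 14 0.622 0.629 0.06
```

```bash
python3 -m jog '[[[0.5,0,0,0,0],[0.5,0,0,0,0],[0.5,0,0,0,0],[0.5,0,0,-0.5,0],[0.5,0,0,-0.9,0],[0.5,0,0,-1,0],[0.5,0,0,-1,0],[0.5,0,0,-1,0],[0.5,0,0,0,0]]]'
python3 - <<'E'
from h import *
from bench import get_state
s=get_state();print(s['position'],s['joint_positions'].round(2))
p,d=eyes.get_image("side");P=cloud("side",d)
cv2.imwrite("pics/s3.png",p[:,:,::-1])
m=(P[...,2]>.075)&(P[...,2]<.116)&(P[...,0]>.5)&(P[...,0]<.59)&(P[...,1]>-.01)&(P[...,1]<.06)
q=P[m];print("pin",m.sum(),np.median(q,0),q.min(0),q.max(0))
m=(P[...,2]>.048)&(P[...,2]<.066)&(P[...,0]>.56)&(P[...,0]<.63)&(P[...,1]>.04)&(P[...,1]<.11)
q=P[m];print([q[abs(q[:,1]-y)<.005][:,0].min().round(4) for y in(.05,.06,.07,.08,.09,.1)])
m=(P[...,2]>.28)&(P[...,2]<.34)&(np.hypot(P[...,0]-.526,P[...,1]-.165)<.03)
q=P[m];c=np.array([.526,.165,.31])
from scipy.optimize import least_squares
print("knob",m.sum(),least_squares(lambda c:np.linalg.norm(q-c,axis=1)-.018,c,loss='soft_l1',f_scale=.002).x)
E
```

```text
time: 12.25
position: [0.5406, 0.0289, 0.2601]
tool_rot: [-1.206, 2.895, -0.003]
ft_force: [0.2, 0.5, -0.1]
grip_width: 0.501
[0.54061328 0.02885531 0.26008647] [ 0.88  0.18 -1.09  1.64  0.17  1.41  2.13]
pin 106 [0.54522916 0.03051136 0.0980844 ] [0.5395391  0.01981922 0.07503908] [0.55459014 0.03441432 0.11469441]
[np.float64(0.6112), np.float64(0.6106), np.float64(0.6104), np.float64(0.6088), np.float64(0.6096), np.float64(0.609)]
knob 346 [0.52992783 0.1613263  0.30866713]
```

Run:
```python
from h import *
from bench import get_state
from scipy.spatial.transform import Rotation as R
s=get_state();p,d=eyes.get_image("wrist");cv2.imwrite("pics/w2.png",p[:,:,::-1])
T=np.eye(4);T[:3,:3]=R.from_rotvec(s['tool_rot']).as_matrix();T[:3,3]=s['position']
P=cloud("wrist",d,T@eyes.camera_params("wrist")["mount"])
q=P.reshape(-1,3);m=(q[:,2]>.105)&(q[:,2]<.118)&(np.hypot(q[:,0]-.542,q[:,1]-.028)<.03);print(m.sum(),np.median(q[m],0),q[m].min(0),q[m].max(0))
m=(q[:,2]>.045)&(q[:,2]<.066)&(q[:,0]>.54)&(q[:,0]<.60)&(q[:,1]>0)&(q[:,1]<.06)
for x in np.arange(.54,.6,.01):
    k=q[m&(abs(q[:,0]-x)<.005)]
    if len(k): print(x,len(k),k[:,1].min(),k[:,1].max())
p,d=eyes.get_image("scene");q=cloud("scene",d).reshape(-1,3)
m=(q[:,2]>.105)&(q[:,2]<.118)&(np.hypot(q[:,0]-.542,q[:,1]-.028)<.03);print("scene",m.sum(),np.median(q[m],0),q[m].min(0),q[m].max(0)) if m.sum() else 0
```

```text
181 [0.54592235 0.02402161 0.11162112] [0.53850564 0.01678676 0.10520467] [0.55419343 0.03208299 0.11406548]
0.54 10 0.01681264386220574 0.019832043025866393
0.55 7 0.016702774689632105 0.019832124510520716
0.56 33 0.0187464669068741 0.025407849514083036
0.5700000000000001 77 0.01914879616352052 0.03110875575375792
0.5800000000000001 74 0.019438324493691282 0.031236855821617407
0.5900000000000001 76 0.019854977313158308 0.03128234874301088
scene 30 [0.55165364 0.02395995 0.11221117] [0.54088968 0.01794615 0.10610888] [0.55678142 0.03335548 0.11502055]
```

View pics/w2.png

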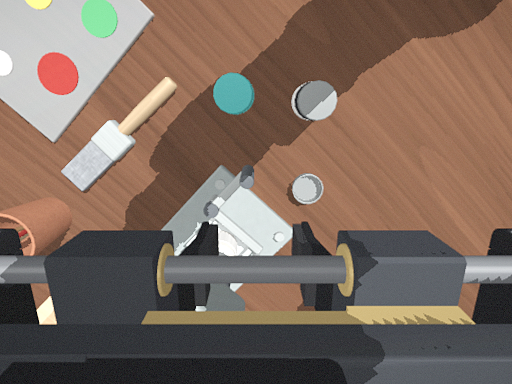

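Run:
```python
from h import *
from bench import get_state
from scipy.spatial.transform import Rotation as R
s=get_state();p,d=eyes.get_image("wrist")
T=np.eye(4);T[:3,:3]=R.from_rotvec(s['tool_rot']).as_matrix();T[:3,3]=s['position']
P=cloud("wrist",d,T@eyes.camera_params("wrist")["mount"])
im=p.astype(int)
for u,v in[(210,209),(212,207),(208,210),(225,203),(235,235),(250,250),(243,193)]: print(u,v,P[v,u].round(4),im[v,u])
# line fits: catch-bar & base plate front edge
q=P.reshape(-1,3)
m=(abs(q[:,2]-.014)<.004)&(q[:,0]<.62)&(q[:,0]>.5)&(q[:,1]>-.02)&(q[:,1]<.18)
B=q[m];e=[]
for y in np.arange(-.02,.18,.01):
    k=B[abs(B[:,1]-y)<.003]
    if len(k)>5:e.append((y,k[:,0].min()))
e=np.array(e);print("front edge",e.round(4).tolist())
m=(abs(q[:,2]-.057)<.004)&(q[:,0]>.58)&(q[:,0]<.64)&(q[:,1]>.035)&(q[:,1]<.13);B=q[m]
for y in np.arange(.04,.13,.01):
    k=B[abs(B[:,1]-y)<.004]
    if len(k)>3:print(round(y,2),len(k),k[:,0].min().round(4),k[:,0].max().round(4))
```

```text
210 209 [0.6119 0.0241 0.0613] [152 160 165]
212 207 [0.6085 0.0242 0.0603] [150 155 161]
208 210 [0.6153 0.0234 0.0596] [154 161 169]
225 203 [0.6075 0.0396 0.0125] [204 212 210]
235 235 [0.6167 0.0724 0.057 ] [240 246 245]
250 250 [0.6183 0.1018 0.0564] [230 235 235]
243 193 [0.5784 0.0472 0.0134] [222 230 230]
front edge [[0.0, 0.5745], [0.01, 0.5739], [0.02, 0.5737], [0.04, 0.576], [0.05, 0.5728], [0.06, 0.5721], [0.07, 0.5723], [0.08, 0.5714], [0.09, 0.5006], [0.1, 0.5292], [0.11, 0.5313], [0.12, 0.5243], [0.13, 0.5022], [0.14, 0.5699]]
0.04 54 0.6096 0.6212
0.05 53 0.6093 0.6209
0.06 68 0.6089 0.6351
0.07 67 0.6086 0.6296
0.08 61 0.6085 0.6301
0.09 58 0.608 0.6348
0.1 52 0.6075 0.6193
0.11 47 0.6076 0.6189
```

```bash
python3 -m jog '[[[1,0,0,-0.9,0],[1,0,0,-0.9,1],[1,0,0,-0.9,1],[1,0,0,-0.9,1],[1,0,0,0,1],[1,0,0,0,1],[1,0,0,0,1],[1,0,0,0,1],[1,0,0,0,1],[1,0,0,0,0.6]]]'
cat >> h.py <<'E'
def knob():
    from bench import get_state
    from scipy.spatial.transform import Rotation as R
    from scipy.optimize import least_squares
    s=get_state();p,d=eyes.get_image("wrist");M=R.from_rotvec(s['tool_rot']).as_matrix()
    T=np.eye(4);T[:3,:3]=M;T[:3,3]=s['position']
    P=cloud("wrist",d,T@eyes.camera_params("wrist")["mount"])
    m=(P[...,2]>.285)&(P[...,2]<.345)&(np.hypot(P[...,0]-.525,P[...,1]-.163)<.028)&(d>0)&(p.max(2)<90);q=P[m]
    r=least_squares(lambda c:np.linalg.norm(q-c,axis=1)-.018,[.525,.163,.31],loss='soft_l1',f_scale=.002)
    print("n",len(q),"knob",r.x.round(4),"res",np.abs(r.fun).mean().round(4)); print("pos",s['position'].round(4),M.round(3).tolist(),s['joint_positions'].round(2))
    print("shift to TCP over knob xy",(M.T@(r.x-s['position'])/.04).round(2))
    return p
E
python3 -c "
from h import *
cv2.imwrite('pics/w3.png',knob()[:,:,::-1])"
```

```text
time: 13.7
position: [0.5387, 0.0269, 0.3987]
tool_rot: [0.056, -3.138, -0.001]
ft_force: [-0.4, 0.4, 0.2]
grip_width: 0.995
n 1301 knob [0.5277 0.1612 0.3095] res 0.0004
pos [0.5387 0.0269 0.3987] [[-0.999, -0.036, -0.003], [-0.036, 0.999, 0.001], [0.003, 0.001, -1.0]] [ 0.8   0.15 -1.01  1.38  0.12  1.68  1.41]
shift to TCP over knob xy [0.15 3.36 2.23]
```

```bash
python3 -m jog '[[[1,0.15,0.84,0,0],[1,0,0.84,0,0],[1,0,0.84,0,0],[1,0,0.84,0,0],[1,0,0,0,0]]]'
python3 -c "
from h import *
knob()"
```

```text
time: 14.38
position: [0.5267, 0.1643, 0.3993]
tool_rot: [0.07, -3.139, -0.002]
ft_force: [-1.0, -0.9, -0.1]
grip_width: 0.999
n 1110 knob [0.5275 0.1611 0.3095] res 0.0004
pos [0.5267 0.1643 0.3993] [[-0.999, -0.044, -0.002], [-0.044, 0.999, 0.001], [0.002, 0.001, -1.0]] [ 0.57  0.21 -1.09  1.35  0.18  1.69  1.13]
shift to TCP over knob xy [-0.02 -0.09  2.24]
```

```bash
python3 -m jog '[[[1,0,-0.06,0.7,0],[1,0,0,0.7,0],[1,0,0,0.7,0],[1,0,0,0.6,0],[1,0,0,0,0],[1,0,0,0,0]]]'
python3 -m jog '[[[0,0,0,0,0],[0,0,0,0,0],[0,0,0,0,0],[0,0,0,0,0],[0,0,0,0,0],[0,0,0,0,0]]]' 40
python3 -c "
from bench import get_state as g
for i in range(1): print(g())"
```

```text
time: 15.18
position: [0.5289, 0.1576, 0.2929]
tool_rot: [-0.056, 3.14, 0.0]
ft_force: [-0.3, 0.1, 0.7]
grip_width: 0.999
time: 15.92
position: [0.5283, 0.1595, 0.2921]
tool_rot: [-0.059, 3.141, 0.003]
ft_force: [0.7, 5.7, -1.2]
grip_width: 0.404
{'time': 15.925, 'joint_positions': array([ 0.60732569,  0.20696689, -1.08033729,  1.56066215,  0.18124725,
        1.48280043,  1.12839812]), 'qd': array([-0.01187571, -0.00167849, -0.01960696,  0.00109438, -0.00591922,
       -0.01593627,  0.0010154 ]), 'joint_torque': array([ 3.63497660e+00, -2.81567770e+01, -2.36336924e+00, -3.09760308e+01,
        2.43138202e+00,  1.64207350e+00,  1.71134312e-02]), 'position': array([0.52827384, 0.15951139, 0.29213259]), 'tool_rot': array([-5.89286906e-02,  3.14089503e+00,  3.13165349e-03]), 'ft_force': array([ 0.65094714,  5.69890163, -1.15619425]), 'torque': array([ 0.8887316 , -0.44518459,  0.011755  ]), 'grip_width': 0.4040066675387952}
```

```bash
cat > mon.py <<'E'
import numpy as np
from bench import get_state
s=get_state();p=np.array(s['position']);F=np.array(s['ft_force'])
f=.528+.1209-p[0];h=p[2]-.173;a=np.arctan2(h,f)
t=np.array([-np.sin(a),0,-np.cos(a)])  # tangent of growing theta
t=np.array([-np.sin(a),0,-np.cos(a)])
r=np.array([-np.cos(a),0,np.sin(a)])
print("t%.2f theta %.3f r %.4f y %.4f Ft(resist) %.1f Fr %.1f Fy %.1f gw %.3f"%(s['time'],.78-a,np.hypot(f,h),p[1],-F@t,F@r,F[1],s['grip_width']))
E
python3 - <<'E'
import numpy as np
for st,n,e in((.05,8,0),(.025,60,.4)):
    th=e+st*np.arange(n+1);a=.78-th
    f=.17*np.cos(a);h=.17*np.sin(a)
    print([(round(t,3),round(x,3),round(z,3)) for t,x,z in zip(th[1:],np.diff(f)/.04,-np.diff(h)/.04)])
E
python3 mon.py
```

```text
[(np.float64(0.05), np.float64(0.146), np.float64(0.155)), (np.float64(0.1), np.float64(0.138), np.float64(0.162)), (np.float64(0.15), np.float64(0.129), np.float64(0.169)), (np.float64(0.2), np.float64(0.121), np.float64(0.175)), (np.float64(0.25), np.float64(0.112), np.float64(0.181)), (np.float64(0.3), np.float64(0.103), np.float64(0.186)), (np.float64(0.35), np.float64(0.093), np.float64(0.191)), (np.float64(0.4), np.float64(0.084), np.float64(0.195))]
[(np.float64(0.425), np.float64(0.038), np.float64(0.099)), (np.float64(0.45), np.float64(0.036), np.float64(0.1)), (np.float64(0.475), np.float64(0.033), np.float64(0.101)), (np.float64(0.5), np.float64(0.031), np.float64(0.102)), (np.float64(0.525), np.float64(0.028), np.float64(0.102)), (np.float64(0.55), np.float64(0.026), np.float64(0.103)), (np.float64(0.575), np.float64(0.023), np.float64(0.104)), (np.float64(0.6), np.float64(0.02), np.float64(0.104)), (np.float64(0.625), np.float64(0.018), np.float64(0.105)), (np.float64(0.65), np.float64(0.015), np.float64(0.105)), (np.float64(0.675), np.float64(0.012), np.float64(0.106)),
[... 2263 characters left out ...]
loat64(-0.08), np.float64(0.07)), (np.float64(1.675), np.float64(-0.082), np.float64(0.067)), (np.float64(1.7), np.float64(-0.084), np.float64(0.065)), (np.float64(1.725), np.float64(-0.085), np.float64(0.063)), (np.float64(1.75), np.float64(-0.087), np.float64(0.061)), (np.float64(1.775), np.float64(-0.088), np.float64(0.059)), (np.float64(1.8), np.float64(-0.09), np.float64(0.057)), (np.float64(1.825), np.float64(-0.091), np.float64(0.054)), (np.float64(1.85), np.float64(-0.093), np.float64(0.052)), (np.float64(1.875), np.float64(-0.094), np.float64(0.05)), (np.float64(1.9), np.float64(-0.095), np.float64(0.047))]
t15.93 theta 0.001 r 0.1695 y 0.1595 Ft(resist) -0.4 Fr -1.3 Fy 5.7 gw 0.404
```

```bash
python3 -m jog '[[[0,0.146,0,0.155,0],[0,0.138,0,0.162,0],[0,0.129,0,0.169,0]]]' >/dev/null; python3 mon.py
python3 -m jog '[[[0,0.121,0,0.175,0],[0,0.112,0,0.181,0],[0,0,0,0,0]]]'>/dev/null; python3 mon.py
python3 -m jog '[[[0,0.103,0,0.186,0],[0,0.093,0,0.191,0],[0,0,0,0,0],[0,0,0,0,0]]]'>/dev/null; python3 mon.py
```

```text
t16.30 theta 0.151 r 0.1696 y 0.1589 Ft(resist) 5.6 Fr 0.4 Fy 5.1 gw 0.392
t16.68 theta 0.257 r 0.1698 y 0.1585 Ft(resist) 4.6 Fr 0.7 Fy 5.8 gw 0.393
t17.18 theta 0.355 r 0.1700 y 0.1582 Ft(resist) 3.4 Fr 0.8 Fy 4.8 gw 0.389
```

```bash
python3 -m jog '[[[0,0.084,0,0.195,0],[0,0,0,0,0]]]'>/dev/null; python3 mon.py
python3 -m jog '[[[0,0.038,0,0.099,0],[0,0.036,0,0.1,0],[0,0,0,0,0]]]'>/dev/null; python3 mon.py
python3 -m jog '[[[0,0.033,0,0.101,0],[0,0.031,0,0.102,0],[0,0,0,0,0]]]'>/dev/null; python3 mon.py
python3 -m jog '[[[0,0.028,0,0.102,0],[0,0.026,0,0.103,0],[0,0,0,0,0]]]'>/dev/null; python3 mon.py
```

```text
t17.43 theta 0.407 r 0.1700 y 0.1581 Ft(resist) 3.8 Fr -0.0 Fy 5.5 gw 0.392
t17.80 theta 0.456 r 0.1701 y 0.1580 Ft(resist) 4.5 Fr 1.5 Fy 6.2 gw 0.395
t18.18 theta 0.506 r 0.1703 y 0.1579 Ft(resist) 3.9 Fr -0.5 Fy 5.3 gw 0.393
t18.55 theta 0.556 r 0.1704 y 0.1578 Ft(resist) 3.6 Fr 0.1 Fy 5.6 gw 0.392
```

```bash
python3 -m jog '[[[0,0.023,0,0.104,0],[0,0.02,0,0.104,0],[0,0,0,0,0]]]'>/dev/null; python3 mon.py
python3 -m jog '[[[0,0.018,0,0.105,0],[0,0,0,0,0]]]'>/dev/null; python3 mon.py
python3 -m jog '[[[0,0.015,0,0.105,0],[0,0,0,0,0]]]'>/dev/null; python3 mon.py
python3 -m jog '[[[0,0.012,0,0.106,0],[0,0,0,0,0]]]'>/dev/null; python3 mon.py
```

```text
t18.93 theta 0.606 r 0.1705 y 0.1578 Ft(resist) 4.2 Fr 0.5 Fy 5.1 gw 0.390
t19.18 theta 0.631 r 0.1705 y 0.1577 Ft(resist) 4.2 Fr 0.7 Fy 6.1 gw 0.390
t19.43 theta 0.656 r 0.1706 y 0.1578 Ft(resist) 4.7 Fr 1.3 Fy 5.9 gw 0.397
t19.68 theta 0.681 r 0.1706 y 0.1577 Ft(resist) 3.9 Fr 1.3 Fy 6.0 gw 0.396
```

```bash
python3 -m jog '[[[0,0.010,0,0.106,0],[0,0,0,0,0]]]'>/dev/null; python3 mon.py
python3 -m jog '[[[0,0.007,0,0.106,0],[0,0,0,0,0]]]'>/dev/null; python3 mon.py
python3 -m jog '[[[0,0.005,0,0.106,0],[0,0,0,0,0]]]'>/dev/null; python3 mon.py
```

```text
t19.93 theta 0.706 r 0.1707 y 0.1577 Ft(resist) 4.9 Fr 0.1 Fy 4.6 gw 0.393
t20.18 theta 0.731 r 0.1707 y 0.1577 Ft(resist) 3.7 Fr 0.2 Fy 5.4 gw 0.389
t20.43 theta 0.754 r 0.1708 y 0.1577 Ft(resist) 6.7 Fr 1.3 Fy 4.7 gw 0.392
```

```bash
python3 -m jog '[[[0,0.002,0,0.106,0],[0,0,0,0,0]]]'>/dev/null; python3 mon.py
python3 -m jog '[[[0,-0.001,0,0.106,0],[0,0,0,0,0]]]'>/dev/null; python3 mon.py
python3 -m jog '[[[0,-0.003,0,0.106,0],[0,0,0,0,0]]]'>/dev/null; python3 mon.py
python3 -m jog '[[[0,-0.006,0,0.106,0],[0,0,0,0,0]]]'>/dev/null; python3 mon.py
python3 -m jog '[[[0,-0.009,0,0.106,0],[0,0,0,0,0]]]'>/dev/null; python3 mon.py
```

```text
t20.68 theta 0.777 r 0.1708 y 0.1577 Ft(resist) 9.7 Fr 2.1 Fy 4.6 gw 0.394
t20.93 theta 0.802 r 0.1708 y 0.1576 Ft(resist) 10.7 Fr 2.5 Fy 4.3 gw 0.392
t21.18 theta 0.826 r 0.1708 y 0.1577 Ft(resist) 9.5 Fr 2.5 Fy 5.0 gw 0.395
t21.43 theta 0.851 r 0.1709 y 0.1577 Ft(resist) 9.8 Fr 2.3 Fy 4.9 gw 0.393
t21.68 theta 0.876 r 0.1709 y 0.1577 Ft(resist) 9.6 Fr 1.9 Fy 4.7 gw 0.388
```

```bash
python3 -m jog '[[[0,-0.011,0,0.106,0],[0,0,0,0,0]]]'>/dev/null; python3 mon.py
python3 -m jog '[[[0,-0.014,0,0.105,0],[0,0,0,0,0]]]'>/dev/null; python3 mon.py
python3 -m jog '[[[0,-0.017,0,0.105,0],[0,0,0,0,0]]]'>/dev/null; python3 mon.py
python3 -m jog '[[[0,-0.010,0,0.052,0],[0,0,0,0,0]]]'>/dev/null; python3 mon.py
python3 -m jog '[[[0,-0.010,0,0.052,0],[0,0,0,0,0]]]'>/dev/null; python3 mon.py
```

```text
t21.93 theta 0.901 r 0.1709 y 0.1577 Ft(resist) 10.4 Fr 2.1 Fy 4.2 gw 0.390
t22.18 theta 0.926 r 0.1710 y 0.1578 Ft(resist) 9.3 Fr 1.4 Fy 5.2 gw 0.391
t22.43 theta 0.951 r 0.1710 y 0.1577 Ft(resist) 9.3 Fr 1.9 Fy 5.1 gw 0.386
t22.68 theta 0.963 r 0.1710 y 0.1578 Ft(resist) 9.9 Fr 1.1 Fy 5.7 gw 0.390
t22.93 theta 0.976 r 0.1711 y 0.1578 Ft(resist) 9.9 Fr 1.3 Fy 5.5 gw 0.388
```

```bash
python3 -m jog '[[[0,-0.010,0,0.052,0],[0,0,0,0,0]]]'>/dev/null; python3 mon.py
python3 -m jog '[[[0,-0.011,0,0.052,0],[0,0,0,0,0]]]'>/dev/null; python3 mon.py
python3 -m jog '[[[0,-0.011,0,0.052,0],[0,0,0,0,0]]]'>/dev/null; python3 mon.py
```

```text
t23.18 theta 0.988 r 0.1710 y 0.1578 Ft(resist) 10.0 Fr 1.0 Fy 4.6 gw 0.393
t23.43 theta 1.000 r 0.1711 y 0.1578 Ft(resist) 10.6 Fr 1.3 Fy 5.2 gw 0.389
t23.68 theta 1.013 r 0.1711 y 0.1578 Ft(resist) 10.7 Fr 1.0 Fy 4.4 gw 0.388
```

```bash
python3 -m jog '[[[0,-0.012,0,0.052,0],[0,0,0,0,0]]]'>/dev/null; python3 mon.py
```

```text
t23.93 theta 1.025 r 0.1711 y 0.1578 Ft(resist) 11.1 Fr -0.0 Fy 4.8 gw 0.392
```

```bash
python3 -m jog '[[[0,-0.012,0,0.052,0],[0,0,0,0,0]]]'>/dev/null; python3 mon.py
```

```text
t24.18 theta 1.036 r 0.1711 y 0.1579 Ft(resist) 12.5 Fr 1.1 Fy 4.6 gw 0.390
```

```bash
python3 -m jog '[[[0,-0.012,0,0.052,0],[0,0,0,0,0]]]'>/dev/null; python3 mon.py
```

```text
t24.43 theta 1.048 r 0.1712 y 0.1579 Ft(resist) 14.4 Fr 0.8 Fy 3.6 gw 0.390
```

Run:
```python
import numpy as np
a=.78-np.linspace(1.055,-.005,31)
for i in range(30): print("[0,%.3f,0,%.3f,0]"%(.17*(np.cos(a[i+1])-np.cos(a[i]))/.04,-.17*(np.sin(a[i+1])-np.sin(a[i]))/.04),end=",\n" if i%10==9 else ",")
```

```text
[0,0.038,0,-0.145,0],[0,0.033,0,-0.146,0],[0,0.028,0,-0.148,0],[0,0.023,0,-0.148,0],[0,0.017,0,-0.149,0],[0,0.012,0,-0.150,0],[0,0.007,0,-0.150,0],[0,0.002,0,-0.150,0],[0,-0.004,0,-0.150,0],[0,-0.009,0,-0.150,0],
[0,-0.014,0,-0.149,0],[0,-0.020,0,-0.149,0],[0,-0.025,0,-0.148,0],[0,-0.030,0,-0.147,0],[0,-0.035,0,-0.146,0],[0,-0.040,0,-0.145,0],[0,-0.046,0,-0.143,0],[0,-0.051,0,-0.141,0],[0,-0.056,0,-0.140,0],[0,-0.060,0,-0.137,0],
[0,-0.065,0,-0.135,0],[0,-0.070,0,-0.133,0],[0,-0.075,0,-0.130,0],[0,-0.079,0,-0.128,0],[0,-0.084,0,-0.125,0],[0,-0.088,0,-0.122,0],[0,-0.092,0,-0.119,0],[0,-0.096,0,-0.115,0],[0,-0.100,0,-0.112,0],[0,-0.104,0,-0.108,0],
```

```bash
python3 -m jog '[[[0,0.038,0,-0.145,0],[0,0.033,0,-0.146,0],[0,0.028,0,-0.148,0],[0,0.023,0,-0.148,0],[0,0.017,0,-0.149,0],[0,0.012,0,-0.150,0],[0,0.007,0,-0.150,0],[0,0.002,0,-0.150,0],[0,-0.004,0,-0.150,0],[0,-0.009,0,-0.150,0]]]' >/dev/null; python3 mon.py
python3 -m jog '[[[0,-0.014,0,-0.149,0],[0,-0.020,0,-0.149,0],[0,-0.025,0,-0.148,0],[0,-0.030,0,-0.147,0],[0,-0.035,0,-0.146,0],[0,-0.040,0,-0.145,0],[0,-0.046,0,-0.143,0],[0,-0.051,0,-0.141,0],[0,-0.056,0,-0.140,0],[0,-0.060,0,-0.137,0]]]' >/dev/null; python3 mon.py
python3 -m jog '[[[0,-0.065,0,-0.135,0],[0,-0.070,0,-0.133,0],[0,-0.075,0,-0.130,0],[0,-0.079,0,-0.128,0],[0,-0.084,0,-0.125,0],[0,-0.088,0,-0.122,0],[0,-0.092,0,-0.119,0],[0,-0.096,0,-0.115,0]]]' >/dev/null; python3 mon.py
python3 -m jog '[[[0,-0.100,0,-0.112,0],[0,-0.104,0,-0.108,0],[0,0,0,0,0],[0,0,0,0,0]]]' >/dev/null; python3 mon.py
```

```text
t25.68 theta 0.702 r 0.1706 y 0.1577 Ft(resist) 1.5 Fr -2.4 Fy 5.9 gw 0.388
t26.93 theta 0.350 r 0.1698 y 0.1583 Ft(resist) 0.8 Fr -5.6 Fy 6.6 gw 0.383
t27.93 theta 0.069 r 0.1687 y 0.1592 Ft(resist) -0.3 Fr -12.1 Fy 7.8 gw 0.390
t28.43 theta 0.035 r 0.1689 y 0.1593 Ft(resist) -11.8 Fr -14.6 Fy 8.0 gw 0.381
```

```bash
python3 -m jog '[[[1,0,0,0,0],[1,0,0,0,0],[1,0,0,0,0],[1,0,0,0,0],[1,0,0,0,0],[1,0,0,-0.3,0],[1,0,0,-0.7,0],[1,0,0,-0.8,0],[1,0,0,-0.8,0],[1,0,0,0,0]]]'
python3 - <<'E'
from h import *
cv2.imwrite('pics/w4.png',knob()[:,:,::-1])
p,d=eyes.get_image("side");P=cloud("side",d)
cv2.imwrite("pics/s4.png",cv2.resize(p[150:290,170:340,::-1],None,fx=3.5,fy=3.5,interpolation=cv2.INTER_CUBIC))
m=(P[...,2]>.048)&(P[...,2]<.066)&(P[...,0]>.56)&(P[...,0]<.63)&(P[...,1]>.04)&(P[...,1]<.11)
q=P[m];print([q[abs(q[:,1]-y)<.005][:,0].min().round(4) for y in(.05,.06,.07,.08,.09,.1)])
for nm,D in(("before",np.load("pics/side0.npy")),("now",d)):
    Q=cloud("side",D);m=(np.hypot(Q[...,0]-.647,Q[...,1]-.076)<.03)&(Q[...,2]>.07)&(Q[...,2]<.125)
    print(nm,m.sum(),np.percentile(Q[m][:,2],[5,50,90,98]).round(4))
E
```

```text
time: 29.68
position: [0.5294, 0.1593, 0.4006]
tool_rot: [-0.058, 3.136, 0.002]
ft_force: [-0.4, -0.3, -0.1]
grip_width: 0.999
n 1100 knob [0.5276 0.1611 0.3095] res 0.0004
pos [0.5294 0.1593 0.4006] [[-0.999, -0.037, 0.005], [-0.037, 0.999, 0.002], [-0.005, 0.001, -1.0]] [ 0.58  0.2  -1.09  1.35  0.18  1.69  1.13]
shift to TCP over knob xy [0.05 0.04 2.28]
[np.float64(0.6103), np.float64(0.6101), np.float64(0.6101), np.float64(0.6096), np.float64(0.6092), np.float64(0.6081)]
before 401 [0.0726 0.1003 0.1106 0.1118]
now 377 [0.0732 0.0988 0.1039 0.105 ]
```

View pics/s4.png

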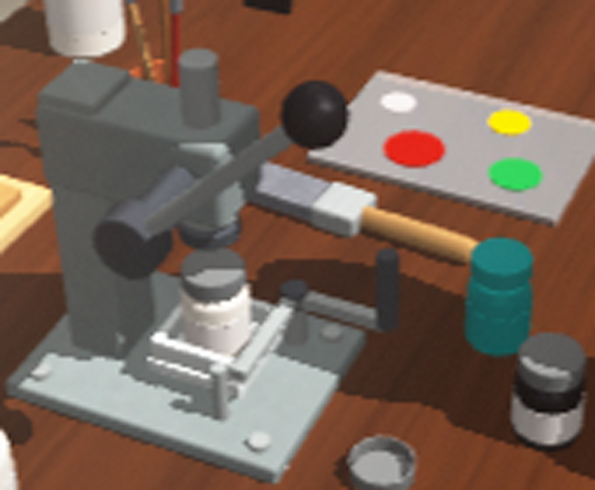

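```bash
python3 -c "
from bench import job; print(job.close_job())"
```

```text
the job is handed in; nothing more can be done
None
```

The pot is capped and secured behind the closed turnbutton. I handed the job in at about 30 s of the 72 s allowed.

**What I did**
- **Turnbutton:** I gripped its pin and swung it along its arc until it pushed back with about 18 N against its stop.
- **Lever down:** I gripped the ball and pulled it along its arc:
  - The ram met the lid at about 0.74 rad.
  - The force then held steady at about 10 N while the lid went down.
  - Past about 1.02 rad it climbed steeply. I stopped there, at 1.05 rad and 14.4 N.
- **Lever up:** I eased it back over about 4 s and let go at the stop.

**Last checks**
- **Lid:** its top dropped about 6.8 mm in the side camera's depth picture, against the 7 mm that means fully home.
- **Lever:** the ball is back within 0.1 mm of where it started.
- **Turnbutton:** in the wrist view before pressing, the catch bar lay parallel to the press's front edge. In the last side view it still lies square across the nest.
- **Other things on the table:** those in the last side view (turquoise pot, black pot, cap, palette, brush) look unmoved. I compared them by eye only; the white pot and the bottle are outside that last view.
- **Robot:** it is clear of everything.

**What disagreed**
- **Turnbutton angle:** when the turnbutton stopped, the gripper was about 10 mm short of the closed position I had worked out. The pin had slid in the pads, and the press stands about 0.035 rad turned rather than the 0.011 I had fitted. The camera checks show it closed.
- **Lever angle:** the lever read 0.035 rad at its stop because the ball had slipped slightly in the grip.

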